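# Check a spray can and a jar in at the taping table's two scanners

### The arm

A 6-joint arm with a two-finger parallel gripper is mounted at the origin on the work surface. World frame = base frame: x ahead of the robot, y to its left, z up, the work surface at z = 0. Lengths are in m, angles in degrees, forces in N, time in s.
With the tool pointing down it reaches from about 0.25 to 0.775 m from the base axis. Payload 4 kg.
Tool frame: the origin (TCP) lies on the centre line of the jaws, within the pads' length; the fingertips stand 22 mm ahead of it and the grasp point (between the pads) lies 3 mm ahead of it; z points along the fingers, y is the direction in which the jaws open and shut (so a half turn about z gives the same grasp; the last joint's range is limited). The gripper opens to 94 mm and grips with 3 to 60 N. Pads are 16 mm wide; open, the fingers measure 119 mm over their backs; the gripper's body (75 mm by 177 mm) begins 78 mm behind the grasp point.
Start: joints at [65.14, 4.996, 78.535, -0, 96.463, -5.907], TCP at [0.179, 0.52, 0.228] pointing down, gripper open.
Joint ranges: [-177.83, 177.83], [-43.37, 116.18], [15.69, 146.23], [-61.86, 241.86], [9.47, 152.12], [-147.06, 147.06]. Speed limits (degrees/s): [159.86, 159.86, 180, 180, 180, 180].

### API

Orientations are given as a 3x3 rotation matrix whose columns are the frame's x, y, z axes.
In Python, from plant import status, vision, order, spot_in, landmark_of gives the robot as it stands. The module is installed in compiled form; this text tells all that it offers.
- The arm moves only by the shell command python3 -m creep 'ROWS' [OPENING]. ROWS is JSON, a list that holds one entry, the list of rows, each a list of 4 numbers: the shift along the tool's x, y, z in cm, then the turn about the tool's z in degrees. In form: [[[dx, dy, dz, turn], ...]]. A call has exactly 8 rows; each row is the pose to reach, as a shift and turn from the pose commanded when the call began, along the tool's axes at that moment; what a row does not reach only later rows make up. A row lasts 1/12 s, in which the tool goes at most 41.7 mm and 7.16 degrees, less where a joint would pass 70% of its speed; a pose out of reach is approached as far as the arm can. A call with a gripper value outside its range is refused whole. OPENING is the finger opening in cm, from 0 to 9.4, set as the call begins (- or left out, the last holds). The fingers move at their own pace and stop on an object; the grip force is fixed at half the most. Time passes only in rows, so rows that repeat a pose let the fingers close, or fill a call up. It gives the time, the measured TCP pose, the force and the opening at its end, in the units of the state.
- status.state(): the state, without advancing time (a new reading comes with each control period).
- vision.camera(name): name is "scene" or "top"; returns the picture (480x640x3 uint8, red, green, blue); there is no depth.
- vision.camera_info(name): a dict with "fx", "fy", "cx", "cy" (pixels), "R" (3x3) and "t" (3): a world point X has camera coordinates R X + t. Camera axes: x right, y down, z forward; pixel columns grow to the right and rows downward; lengths in m; the calibration is good to about 2 mm. A picture is of the moment at which its call begins. camera_info takes no time and is no camera call.
- order.close_job(): hands the job in, once; it reports no verdict.
Trained networks look in the newest picture that a camera, given by its name, has taken for a name from the list of things; names that differ only in an ending like _2 or _b are one class to them, and where a whole thing is asked for, a point or a joint stands for the part that bears it (a point fixed in the world has none). Each returns a list of dicts, best first, with "score" (0 to 1); they miss things now and then, are a little off and sometimes report something else, mostly with a low value. They report only what shows in the picture. A call takes as long as a camera call. They do not tell look-alikes from the thing itself.
- spot_in(camera, label): "at" ([x, y, z] in m, in the coordinates of the camera as it stood for that picture, good to about 4 mm: the middle of the surface that is visible of it).
- landmark_of(camera, label): "at" ([x, y, z] in m, in the coordinates of the camera as it stood for that picture, good to about 4 mm: a listed point, or the origin of a listed thing).
The state is a dict: "t": time; "joints": joint angles; "dq": joint speeds; "tau": joint torques, N m; "tcp_pos": TCP position; "eef_rot": TCP orientation; "wrist_force": force on the tool from outside, world axes, zero at the start; "wrist_torque": the same for the moment, N m; "opening": finger opening in m.
Only numpy, scipy, OpenCV 4.12 (cv2) and the standard library are available. Lean on these libraries where they do the work, as an engineer would, in place of code of your own. Each camera call takes 0.05 s, during which the arm holds its last target. There are 200 camera calls.

### The job

Check in the stock on this taping table: stand the tall spray can on the ring of the tall hooded scanner and the squat jar on the ring of the low scanner, each upright, centred on its ring and with its barcode squarely facing that scanner's window. Keep both upright all the way, do not bump the scanners, and leave the other things on the table where they are.

Things in the scene. Friction and masses are not known exactly. Their poses are not given: they have to be found in the camera images.
- spray_can: Loose upright aerosol can, 150 mm tall, about 0.3 kg: metal body 64 mm in diameter up to 92 mm, shoulder to 102 mm, then a white cap 54 mm in diameter up to 150 mm (grip here). Origin: centre of the underside, z up, own +x towards the barcode. A black rib 6 mm high on the cap runs from the axis to the edge on the barcode's side. Stands at any yaw, left or right.
- can_mark (a point): Centre of the spray can's barcode: on its body surface, 32 mm out from the axis along its +x, 50 mm above its underside.
- jar: Loose upright squat jar with white lid, a plain cylinder 62 mm in diameter and 80 mm tall, about 0.25 kg. Origin: centre of the underside, z up, own +x towards the barcode. A black rib 6 mm high on the lid runs from the axis to the edge on the barcode's side. Stands at any yaw, on the other side of the table from the can.
- jar_mark (a point): Centre of the jar's barcode: on its surface, 31 mm out along its +x, 33 mm above its underside.
- tall_scanner: Fixed scanner with a hood. Origin: on the table under its ring's centre; own +x points from ring to window, roughly to the robot's left. Base plate 6 mm thick, x = -60 to 150 mm, 100 mm wide. Block 90 wide, 259 tall, x = 75 to 150. Hood 90 wide, x = -10 to 75, underside 235 mm, top 259 mm above the table. Under it fits a gripper leaning back 35 to 50 degrees from upright, not an upright one.
- tall_scanner_ring (a point): Centre of the ring drawn on the tall scanner's plate, on the plate's top, 6 mm above the table: the can stands here.
- tall_scanner_window (a point): Centre of the tall scanner's window, 73 mm from the ring's centre along the scanner's +x, 56 mm above the table.
- low_scanner: Fixed scanner without a hood. Origin: on the table under the centre of its ring; its own +x points from the ring to the window, roughly away from the robot. Base plate 6 mm thick, from x = -60 to 150 mm, 100 mm wide. Block 90 mm wide and 100 mm tall from x = 75 to 150 mm. Open above the ring.
- low_scanner_ring (a point): Centre of the ring drawn on the low scanner's plate, on the plate's top, 6 mm above the table: the jar stands here.
- low_scanner_window (a point): Centre of the low scanner's window, 73 mm from the ring's centre along the scanner's +x, 46 mm above the table.
- spool: Bystander: tape spool standing upright, loose, 68 mm in diameter over its two end flanges, 120 mm tall; origin at the centre of the underside. Leave alone.
- tape_roll: Bystander: flat roll of yellow tape, 84 mm outside, 52 mm inside diameter, 25 mm high; origin at the centre of the underside. Leave alone.
- bottle: Bystander: white bottle, 58 mm in diameter, 135 mm tall; origin at the centre of the underside. Leave alone.
- carton: Bystander: closed cardboard box 90 mm (its x) by 60 mm (y), 45 mm high; origin at the centre of the underside. Leave alone.
- wide_roll: Bystander: wide brown roll, 92 mm in diameter, 45 mm high; origin at the centre of the underside. Leave alone.
- scissors: Bystander: scissors lying flat, about 170 mm long along their x, 85 mm wide over the handles, under 12 mm high; origin at the pivot. Leave alone.
Not all that is in view belongs to the job. Leave any green look-alike of the spray_can alone.

How it is judged (in metres and radians):
At the end, for the whole second after the job is handed in: The spray can stands on the tall scanner's plate and the jar on the low scanner's plate, each upright (within 4.5 degrees), its axis within 15 mm of the ring's centre, its barcode facing the window (within 12 degrees of the scanner's +x direction), released and at rest (horizontal distance between spray_can and tall_scanner_ring below 0.015 m and height (world z) of spray_can between 0.003 and 0.012 m and angle between each of spray_can, jar's own z axis and vertical below 0.08 rad and angle between the x axis of spray_can and the x axis of tall_scanner, either way round below 0.22 rad and x of can_mark in the frame of tall_scanner above 0.01 m and linear speed of each of spray_can, jar below 0.02 m/s and horizontal distance between jar and low_scanner_ring below 0.015 m and height (world z) of jar between 0.003 and 0.012 m and angle between the x axis of jar and the x axis of low_scanner, either way round below 0.22 rad and x of jar_mark in the frame of low_scanner above 0.01 m); the robot touches nothing.
It fails at once if a bystander (spool, tape roll, bottle, carton, wide roll, scissors) is moved by more than 30 mm (distance of any of spool, tape_roll, bottle, carton, wide_roll, scissors from where it was at the start of the episode above 0.03 m).
It fails at once if the can or the jar is tipped by more than 30 degrees (angle between any of spray_can, jar's own z axis and vertical above 0.52 rad).
It fails at once if the robot bumps a scanner with more than 20 N (contact force between any of the arm, the fingers and tall_scanner above 20 N or contact force between any of the arm, the fingers and low_scanner above 20 N).
It also fails if it takes over 72 s, if anything falls off the work surface, if the arm or the gripper's body presses on something with over 40 N, if the wrist force passes 120 N, or if a joint passes its speed limit or range.

## Working session

There is one attempt and no reset: what is moved stays moved. The work goes in short steps, Python scripts to look and compute and a shell command to move; the robot and the scene stay as the last step left them, time stands still between calls to the robot, and variables do not carry over. Pictures are saved under pics/ and viewed, about 8 in all and at most 12, crops included, and the job is handed in when it is done.

```bash
mkdir -p pics; cat > h.py <<'E'
import numpy as np, cv2
from plant import status, vision, order, spot_in, landmark_of
def w(cam,p):
    i=vision.camera_info(cam); return np.array(i["R"]).T@(np.array(p)-np.array(i["t"]))
def px(cam,X):
    i=vision.camera_info(cam); c=np.array(i["R"])@np.array(X)+np.array(i["t"]); return np.array([i["fx"]*c[0]/c[2]+i["cx"], i["fy"]*c[1]/c[2]+i["cy"]])
def ray(cam,u,v,z):
    i=vision.camera_info(cam);R=np.array(i["R"]);t=np.array(i["t"]);o=-R.T@t
    d=R.T@np.array([(u-i["cx"])/i["fx"],(v-i["cy"])/i["fy"],1]);return o+d*(z-o[2])/d[2]
def save(cam,name,crop=None,s=1):
    a=vision.camera(cam)
    if crop: a=a[crop[1]:crop[3],crop[0]:crop[2]]
    cv2.imwrite("pics/"+name,cv2.resize(a[:,:,::-1],None,fx=s,fy=s,interpolation=cv2.INTER_CUBIC))
E
python3 - <<'E'
from h import *
np.set_printoptions(precision=3,suppress=True)
save("top","top0.png");save("scene","scene0.png")
for c in ("top","scene"):
    i=vision.camera_info(c);print(c,i["fx"],-np.array(i["R"]).T@i["t"],np.array(i["R"]).tolist())
    for l in ["spray_can","can_mark","jar","jar_mark","tall_scanner","tall_scanner_ring","tall_scanner_window","low_scanner","low_scanner_ring","low_scanner_window","spool","bottle","tape_roll","carton","wide_roll","scissors"]:
        print(l,[(round(d["score"],2),w(c,d["at"]).round(3).tolist()) for d in landmark_of(c,l)][:3])
s=status.state();print(s["t"],np.array(s["eef_rot"]))
E
```

```text
top 566.3522323966399 [0.429 0.022 1.229] [[0.002752417936109641, -0.9999351855328078, -0.01104757570574697], [-0.9907426693528653, -0.00122733368778612, -0.1357477689524879], [0.13572541147133876, 0.011318939238641357, -0.9906818330298824]]
spray_can [(0.98, [0.531, 0.231, 0.004]), (0.59, [0.432, 0.175, 0.002])]
can_mark [(0.82, [0.538, 0.202, 0.05]), (0.7, [0.434, 0.144, 0.046]), (0.48, [0.763, -0.03, 0.0])]
jar [(0.7, [0.434, -0.188, 0.005]), (0.41, [0.423, -0.357, 0.003])]
jar_mark [(0.77, [0.413, -0.168, 0.035])]
tall_scanner [(0.72, [0.659, -0.262, 0.0]), (0.68, [0.415, -0.17, 0.034])]
tall_scanner_ring [(0.92, [0.662, -0.263, 0.002])]
tall_scanner_window [(0.61, [0.693, -0.193, 0.052]), (0.21, [0.663, -0.01, -0.002])]
low_scanner [(0.68, [0.663, 0.154, 0.001]), (0.62, [0.663, -0.266, 0.004])]
low_scanner_ring [(0.65, [0.737, 0.158, 0.043]), (0.55, [0.658, 0.148, 0.009])]
low_scanner_window [(0.6, [0.74, 0.155, 0.046])]
spool [(0.63, [0.665, -0.007, -0.003])]
bottle [(0.9, [0.445, 0.353, 0.003]), (0.3, [0.665, 0.152, 0.003])]
tape_roll [(0.69, [0.482, 0.003, -0.001])]
carton [(
[... 550 characters left out ...]
[]
tall_scanner [(0.66, [0.663, -0.267, 0.001])]
tall_scanner_ring [(0.63, [0.665, -0.266, 0.001]), (0.53, [0.478, 0.004, 0.004])]
tall_scanner_window [(0.72, [0.689, -0.196, 0.061])]
low_scanner [(0.66, [0.662, 0.148, 0.0])]
low_scanner_ring [(0.93, [0.659, 0.143, 0.008])]
low_scanner_window [(0.58, [0.74, 0.155, 0.044]), (0.2, [0.426, -0.353, -0.0])]
spool [(0.85, [0.659, -0.009, -0.001])]
bottle [(0.85, [0.449, 0.355, -0.0])]
tape_roll [(0.93, [0.48, 0.004, 0.002])]
carton [(0.75, [0.422, -0.355, 0.0]), (0.34, [0.663, 0.146, -0.0])]
wide_roll [(0.84, [0.764, -0.029, 0.0])]
scissors [(0.58, [0.651, 0.43, -0.001])]
1.7 [[-0.946  0.325  0.   ]
 [ 0.325  0.946  0.   ]
 [ 0.     0.    -1.   ]]
```

View pics/top0.png

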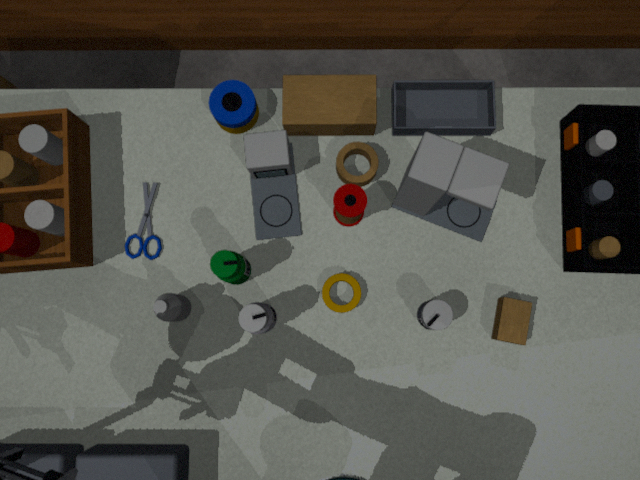

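View pics/scene0.png

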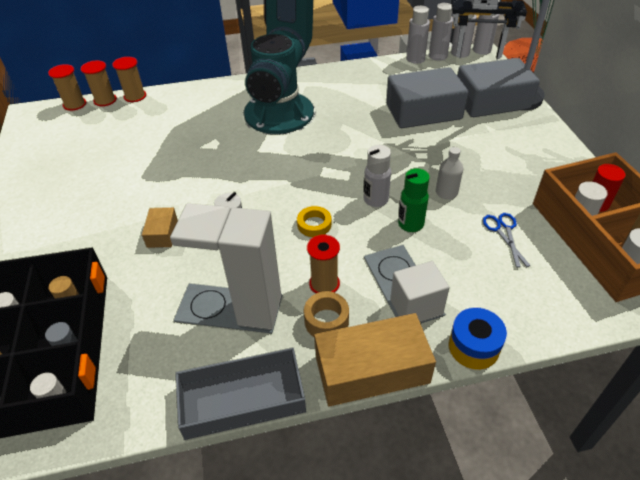

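The top view shows these candidates for the can:
- Green can at (230,265): the look-alike, so I leave it.
- White-capped grey can at (257,318): the spray can, rib pointing right (yaw about −80°).
- Grey bottle at (172,306): a bystander.

The jar is at (435,314), with its rib pointing down-left. Next is one close crop montage.

```bash
python3 - <<'E'
from h import *
a=vision.camera("top")[:,:,::-1]
def c(x,y,s=5): return cv2.resize(a[y:y+60,x:x+80],None,fx=s,fy=s,interpolation=cv2.INTER_CUBIC)
m=np.vstack([np.hstack([c(220,290),c(395,285)]),np.hstack([c(235,180),c(425,180)])])
cv2.imwrite("pics/crop1.png",m)
for n,X in (("cap",[.431,.172,.15]),("jarlid",[.434,-.188,.08]),("ringL",[.66,.147,.006]),("ringT",[.662,-.265,.006])): print(n,px("top",X))
E
```

```text
cap [253.70962947 316.43136879]
jarlid [437.76226849 315.48179482]
ringL [276.28577936 211.37521377]
ringT [464.34196269 210.59988057]
```

View pics/crop1.png

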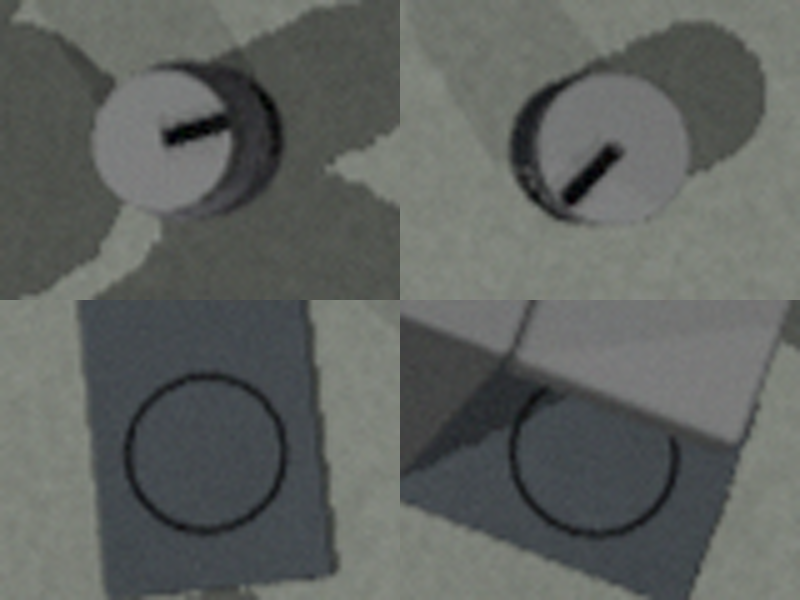

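```bash
python3 - <<'E'
from h import *
def P(cx,cy,qx,qy,x,y,z): return ray("top",(x-qx)/5+cx,(y-qy)/5+cy,z)
def yaw(a,b): d=b-a; return round(float(np.degrees(np.arctan2(d[1],d[0]))),1)
can=lambda x,y,z:P(220,290,0,0,x,y,z); jar=lambda x,y,z:P(395,285,400,0,x,y,z)
L=lambda x,y:P(235,180,0,300,x,y,.006); T=lambda x,y:P(425,180,400,300,x,y,.006)
print("can",can(163,140,.15),yaw(can(168,137,.156),can(228,120,.156)))
print("jar",jar(613,148,.08),yaw(jar(618,148,.086),jar(570,202,.086)))
print("L",L(206,453),yaw(L(108,595),L(80,310)),yaw(L(335,575),L(305,305)))
print("T",T(594,452),yaw(T(690,600),T(400,502))-90,yaw(T(690,600),T(740,450)))
E
```

```text
can [0.42805724 0.17404011 0.15      ] -74.1
jar [ 0.43575304 -0.18771683  0.08      ] 137.5
L [0.66173071 0.14721436 0.006     ] 6.7 6.8
T [ 0.66244397 -0.26383033  0.006     ] -19.0 -20.0
```

```bash
cat >> h.py <<'E'
def go(pos,yaw=None):
    s=status.state();R=np.array(s["eef_rot"]);d=R.T@(np.array(pos)-s["tcp_pos"])*100
    cy=np.degrees(np.arctan2(R[1,1],R[0,1]))
    print("t",round(s["t"],2),"tcp",np.round(s["tcp_pos"],4),"q",np.round(s["joints"],1),"yyaw",round(cy,1),"op",round(s["opening"],4),"F",np.round(s["wrist_force"],1))
    print("MOVE",d.round(2),"turn",None if yaw is None else round(cy-yaw,1), "z",R[:,2].round(3))
E
python3 -m creep '[[[-34.8,-24.6,0,57],[-34.8,-24.6,0,57],[-34.8,-24.6,0,57],[-34.8,-24.6,0,57],[-34.8,-24.6,0,57],[-34.8,-24.6,0,57],[-34.8,-24.6,0,57],[-34.8,-24.6,0,57]]]' 9.4
python3 -c "
from h import *
go([.428,.174,.228],0)"
```

```text
t: 2.42
tcp_pos: [0.3743, 0.2481, 0.2278]
eef_rot: [[-0.237, 0.971, 0.001], [0.971, 0.237, 0.001], [0.0, 0.001, -1.0]]
wrist_force: [0.4, 1.1, -0.4]
opening: 0.0943
t 2.42 tcp [0.3743 0.2481 0.2278] q [26.3 -8.1 91.3  0.  96.7 12.6] yyaw 13.7 op 0.0943 F [ 0.4  1.1 -0.4]
MOVE [-8.47  3.46 -0.02] turn 13.7 z [ 0.001  0.001 -1.   ]
```

```bash

python3 -m creep '[[[-8.5,3.5,0,14],[-8.5,3.5,0,14],[-8.5,3.5,0,14],[-8.5,3.5,0,14],[-8.5,3.5,0,14],[-8.5,3.5,0,14],[-8.5,3.5,0,14],[-8.5,3.5,0,14]]]'
python3 -c "
from h import *
go([.428,.174,.131],0)"
```

```text
t: 3.08
tcp_pos: [0.4274, 0.1772, 0.2276]
eef_rot: [[-0.004, 1.0, 0.0], [1.0, 0.004, 0.0], [0.0, 0.0, -1.0]]
wrist_force: [0.4, 0.5, -0.4]
opening: 0.0941
t 3.08 tcp [0.4274 0.1772 0.2276] q [15.5 -6.3 89.7  0.  96.6 15.3] yyaw 0.2 op 0.0941 F [ 0.4  0.5 -0.4]
MOVE [-0.32  0.06  9.66] turn 0.2 z [ 0.  0. -1.]
```

```bash

python3 -m creep '[[[-0.3,0,2,0],[-0.3,0,4,0],[-0.3,0,6,0],[-0.3,0,8,0],[-0.3,0,9.7,0],[-0.3,0,9.7,0],[-0.3,0,9.7,0],[-0.3,0,9.7,0]]]'
python3 -m creep '[[[0,0,0,0],[0,0,0,0],[0,0,0,0],[0,0,0,0],[0,0,0,0],[0,0,0,0],[0,0,0,0],[0,0,-0.5,0]]]' 4.5
python3 -c "
from h import *
go([.428,.174,.145],145)"
```

```text
t: 3.75
tcp_pos: [0.4286, 0.1736, 0.1317]
eef_rot: [[-0.002, 1.0, 0.002], [1.0, 0.002, 0.001], [0.001, 0.002, -1.0]]
wrist_force: [0.1, -0.2, 0.6]
opening: 0.0937
t: 4.42
tcp_pos: [0.4272, 0.1725, 0.1342]
eef_rot: [[-0.001, 1.0, -0.003], [1.0, 0.001, -0.001], [-0.001, -0.003, -1.0]]
wrist_force: [0.5, -0.6, -3.8]
opening: 0.053
t 4.42 tcp [0.4272 0.1725 0.1342] q [14.9 -4.2 98.4  0.  85.9 14.9] yyaw 0.0 op 0.053 F [ 0.5 -0.6 -3.8]
MOVE [ 0.15  0.08 -1.08] turn -145.0 z [-0.003 -0.001 -1.   ]
```

```bash

python3 -m creep '[[[0,0,-1,-7],[0,0,-1.5,-14],[0,0,-1.5,-21],[0,0,-1.5,-28],[0,0,-1.5,-35],[0,0,-1.5,-42],[0,0,-1.5,-49],[0,0,-1.5,-56]]]'
python3 -m creep '[[[0,0,0,-7],[0,0,0,-14],[0,0,0,-21],[0,0,0,-28],[0,0,0,-35],[0,0,0,-42],[0,0,0,-49],[0,0,0,-56]]]'
python3 -m creep '[[[0,0,0,-7],[0,0,0,-14],[0,0,0,-21],[0,0,0,-28],[0,0,0,-33],[0,0,0,-33],[0,0,0,-33],[0,0,0,-33]]]'
python3 -c "
from h import *
go([.428,.174,.131],145)"
```

```text
t: 5.08
tcp_pos: [0.4276, 0.1727, 0.1498]
eef_rot: [[-0.833, 0.553, -0.002], [0.554, 0.833, -0.0], [0.001, -0.001, -1.0]]
wrist_force: [0.8, -0.1, -3.1]
opening: 0.0538
t: 5.75
tcp_pos: [0.4276, 0.1727, 0.1498]
eef_rot: [[-0.925, -0.381, -0.002], [-0.381, 0.925, -0.0], [0.002, 0.0, -1.0]]
wrist_force: [0.6, 0.5, -2.1]
opening: 0.0535
t: 6.42
tcp_pos: [0.4279, 0.1728, 0.1502]
eef_rot: [[-0.575, -0.818, -0.001], [-0.818, 0.575, -0.0], [0.001, 0.001, -1.0]]
wrist_force: [-0.4, 0.4, -3.0]
opening: 0.0535
t 6.42 tcp [0.4279 0.1728 0.1502] q [  14.9   -4.7   97.1    0.    87.7 -130. ] yyaw 144.9 op 0.0535 F [-0.4  0.4 -3. ]
MOVE [-0.11  0.06  1.92] turn -0.1 z [-0.001 -0.    -1.   ]
```

```bash

python3 -m creep '[[[0,0,0.6,0],[0,0,1.2,0],[0,0,1.5,0],[0,0,1.7,0],[0,0,1.85,0],[0,0,1.9,0],[0,0,1.9,0],[0,0,1.9,0]]]'
python3 -m creep '[[[0,0,0,0],[0,0,0,0],[0,0,0,0],[0,0,0,0],[0,0,0,0],[0,0,0,0],[0,0,-2,0],[0,0,-5,0]]]' 9.4
python3 -c "
from h import *
go([.436,-.188,.25],47)"
```

```text
t: 7.08
tcp_pos: [0.4283, 0.1729, 0.1317]
eef_rot: [[-0.573, -0.82, 0.0], [-0.82, 0.573, 0.0], [-0.0, -0.0, -1.0]]
wrist_force: [-0.9, 0.1, -1.3]
opening: 0.0539
t: 7.75
tcp_pos: [0.426, 0.1722, 0.1786]
eef_rot: [[-0.573, -0.82, -0.008], [-0.82, 0.573, -0.002], [0.006, 0.005, -1.0]]
wrist_force: [0.0, 0.0, -0.5]
opening: 0.0937
t 7.75 tcp [0.426  0.1722 0.1786] q [  14.9   -5.5   94.5    0.    91.4 -130.1] yyaw 145.0 op 0.0937 F [ 0.   0.  -0.5]
MOVE [ 28.99 -21.42  -7.08] turn 98.0 z [-0.008 -0.002 -1.   ]
```

```bash

python3 -m creep '[[[0,0,-3,7],[2,-1.5,-5,14],[5,-3.7,-6,21],[8.5,-6.3,-6,28],[12,-8.9,-6,35],[15.5,-11.5,-6,42],[19,-14,-6,49],[22.3,-16.5,-6,56]]]'
python3 -c "
from h import *
go([.436,-.188,.2],48)"
```

```text
t: 8.42
tcp_pos: [0.435, -0.0995, 0.2419]
eef_rot: [[-1.0, 0.022, 0.001], [0.022, 1.0, -0.0], [-0.001, -0.0, -1.0]]
wrist_force: [-0.0, -0.2, 0.1]
opening: 0.0938
t 8.42 tcp [ 0.435  -0.0995  0.2419] q [ -20.2   -8.6   90.1    0.    98.4 -108.9] yyaw 88.7 op 0.0938 F [-0.  -0.2  0.1]
MOVE [-0.29 -8.85  4.19] turn 40.7 z [ 0.001 -0.    -1.   ]
```

```bash

python3 -m creep '[[[0,-3,0,7],[-0.1,-6,0,14],[-0.2,-8.8,1,21],[-0.2,-8.8,3,28],[-0.2,-8.8,6,35],[-0.2,-8.8,8,41],[-0.2,-8.8,9,41],[-0.2,-8.8,9,41]]]'
python3 -c "
from h import *
save('top','top2.png')
go([.436,-.188,.058],48)"
```

```text
t: 9.08
tcp_pos: [0.4345, -0.1848, 0.1487]
eef_rot: [[-0.745, 0.667, -0.005], [0.667, 0.745, 0.003], [0.006, -0.001, -1.0]]
wrist_force: [-1.0, -0.0, 0.2]
opening: 0.0941
t 9.13 tcp [ 0.4355 -0.1853  0.1507] q [-29.9  -3.1  95.5   0.   87.7 -78.1] yyaw 48.2 op 0.0939 F [ 0.2  0.4 -0. ]
MOVE [-0.24 -0.16  9.27] turn 0.2 z [-0.002  0.001 -1.   ]
```

View pics/top2.png

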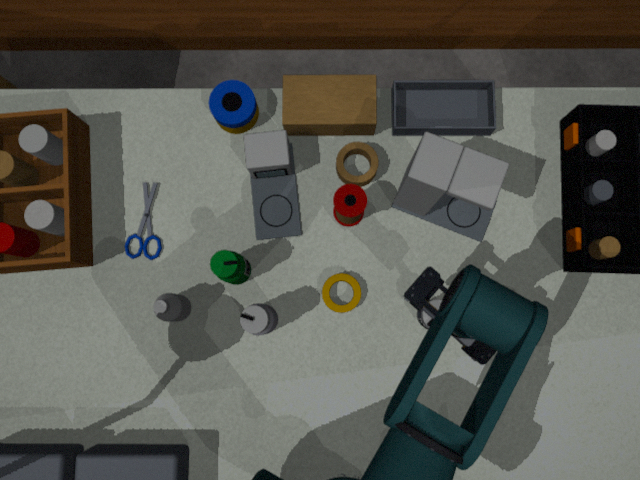

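The can stands upright at (257,318), with its rib now pointing left to (242,315). The gripper is over the jar. Now I grasp the jar.

```bash

python3 -m creep '[[[-0.2,-0.2,2,0],[-0.2,-0.2,4,0],[-0.2,-0.2,6,0],[-0.2,-0.2,8,0],[-0.2,-0.2,9.2,0],[-0.2,-0.2,9.2,0],[-0.2,-0.2,9.2,0],[-0.2,-0.2,9.2,0]]]'
python3 -m creep '[[[0,0,0,0],[0,0,0,0],[0,0,0,0],[0,0,0,0],[0,0,0,0],[0,0,0,0],[0,0,-2,0],[0,0,-5,0]]]' 5
python3 -m creep '[[[0,0,-4,7],[0,0,-8,14],[0,0,-12,21],[0,0,-14,28],[0,0,-14,35],[0,0,-14,42],[0,0,-14,49],[0,0,-14,56]]]'
python3 -c "
from h import *
go([.662,.147,.25],-83)"
```

```text
t: 9.8
tcp_pos: [0.4377, -0.1891, 0.0617]
eef_rot: [[-0.744, 0.668, 0.004], [0.668, 0.744, -0.002], [-0.004, 0.001, -1.0]]
wrist_force: [0.6, -0.1, 0.7]
opening: 0.0939
t: 10.47
tcp_pos: [0.4332, -0.1868, 0.1058]
eef_rot: [[-0.744, 0.669, -0.009], [0.669, 0.744, 0.005], [0.01, -0.002, -1.0]]
wrist_force: [1.4, 0.2, -2.1]
opening: 0.0615
t: 11.13
tcp_pos: [0.4358, -0.1883, 0.2488]
eef_rot: [[0.144, 0.99, -0.001], [0.99, -0.144, 0.001], [0.001, -0.001, -1.0]]
wrist_force: [0.0, 0.2, -2.4]
opening: 0.0616
t 11.13 tcp [ 0.4358 -0.1883  0.2488] q [-30.2  -4.8  85.9  -0.   98.9 -21.9] yyaw -8.3 op 0.0616 F [ 0.   0.2 -2.4]
MOVE [36.45 17.54 -0.12] turn 74.7 z [-0.001  0.001 -1.   ]
```

```bash

python3 -m creep '[[[3.5,1.7,0,7],[7,3.4,0,14],[10.5,5.1,0,21],[14,6.8,0,28],[17.5,8.5,0,35],[21,10.2,0,42],[24.5,11.9,0,49],[28,13.6,0,56]]]'
python3 -c "
from h import *
go([.662,.147,.25],-83)"
```

```text
t: 11.8
tcp_pos: [0.607, 0.0673, 0.2484]
eef_rot: [[0.877, 0.481, -0.002], [0.481, -0.877, -0.0], [-0.002, -0.001, -1.0]]
wrist_force: [0.8, -1.0, -1.4]
opening: 0.0617
t 11.8 tcp [0.607  0.0673 0.2484] q [  1.   12.7  67.4  -0.  100.   62.3] yyaw -61.2 op 0.0617 F [ 0.8 -1.  -1.4]
MOVE [ 8.66 -4.34 -0.17] turn 21.8 z [-0.002 -0.    -1.   ]
```

```bash

python3 -m creep '[[[3,-1.5,0,5],[6,-3,0,10],[8.5,-4.3,2,15],[8.5,-4.3,5,20],[8.5,-4.3,8,22],[8.5,-4.3,11,22],[8.5,-4.3,13,22],[8.5,-4.3,13,22]]]'
python3 -c "
from h import *
go([.662,.147,.065],-83)"
```

```text
t: 12.47
tcp_pos: [0.6557, 0.1441, 0.1109]
eef_rot: [[0.992, 0.124, -0.015], [0.124, -0.992, -0.002], [-0.015, 0.0, -1.0]]
wrist_force: [-0.8, -0.4, -3.4]
opening: 0.0615
t 12.47 tcp [0.6557 0.1441 0.1109] q [ 7.6 23.6 69.2  0.  88.1 90.4] yyaw -82.9 op 0.0615 F [-0.8 -0.4 -3.4]
MOVE [ 0.73 -0.21  4.58] turn 0.1 z [-0.015 -0.002 -1.   ]
```

```bash

python3 -m creep '[[[0,0,1,0],[0,0,2,0],[0,0,3,0],[0,0,3.5,0],[0,0,3.5,0],[0,0,3.5,0],[0,0,3.5,0],[0,0,3.5,0]]]'
python3 -c "
from h import *
go([.662,.147,.065],-83)"
```

```text
t: 13.13
tcp_pos: [0.6606, 0.1447, 0.0856]
eef_rot: [[0.992, 0.124, 0.002], [0.124, -0.992, 0.0], [0.002, -0.0, -1.0]]
wrist_force: [0.2, 0.3, -1.6]
opening: 0.0619
t 13.13 tcp [0.6606 0.1447 0.0856] q [ 7.6 24.4 71.1  0.  84.5 90.4] yyaw -82.9 op 0.0619 F [ 0.2  0.3 -1.6]
MOVE [ 0.17 -0.21  2.06] turn 0.1 z [ 0.002  0.    -1.   ]
```

```bash

python3 -m creep '[[[0.1,-0.2,0.6,0],[0.1,-0.2,1.1,0],[0.1,-0.2,1.5,0],[0.1,-0.2,1.8,0],[0.1,-0.2,2.0,0],[0.1,-0.2,2.0,0],[0.1,-0.2,2.0,0],[0.1,-0.2,2.0,0]]]'
python3 -c "
from h import *
save('top','top3.png',(215,130,335,220),6)
go([.662,.147,.064],-83)"
```

```text
t: 13.8
tcp_pos: [0.6602, 0.1467, 0.0657]
eef_rot: [[0.992, 0.124, -0.001], [0.124, -0.992, -0.0], [-0.001, -0.0, -1.0]]
wrist_force: [-5.3, -0.6, 5.9]
opening: 0.0614
t 13.85 tcp [0.6602 0.1467 0.0657] q [ 7.7 25.3 72.2  0.  82.6 90.6] yyaw -82.9 op 0.0621 F [-3.7 -1.   6.4]
MOVE [ 0.18 -0.01  0.17] turn 0.1 z [-0.001 -0.    -1.   ]
```

View pics/top3.png

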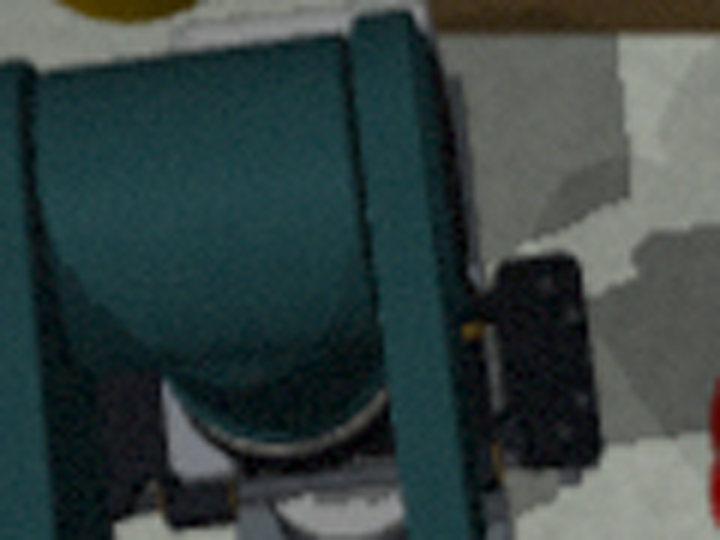

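The arm hides the jar in this crop, but the +6 N upward force shows it is standing on the plate. I release it and lift away.

```bash

python3 -m creep '[[[0,0,0,0],[0,0,0,0],[0,0,0,0],[0,0,0,0],[0,0,0,0],[0,0,-1,0],[0,0,-4,0],[0,0,-8,0]]]' 9.4
python3 -m creep '[[[0,0,-4,0],[0,0,-8,0],[-4,0,-12,0],[-8,0,-16,0],[-12,0,-20,0],[-16,0,-20,0],[-20,0,-20,0],[-24,0,-20,0]]]'
python3 -c "
from h import *
a=vision.camera('top')[:,:,::-1]
c=lambda x,y: cv2.resize(a[y:y+60,x:x+80],None,fx=5,fy=5,interpolation=cv2.INTER_CUBIC)
cv2.imwrite('pics/crop4.png',np.hstack([c(235,175),c(220,290)]))
print(px('top',[.662,.147,.086]))
for l in ('jar','jar_mark','spray_can','can_mark'): print(l,[(round(d['score'],2),w('top',d['at']).round(3).tolist()) for d in landmark_of('top',l)])
go([.3,.4,.4],-19.5)"
```

```text
t: 14.52
tcp_pos: [0.6582, 0.1463, 0.1409]
eef_rot: [[0.992, 0.124, -0.009], [0.124, -0.992, -0.001], [-0.009, 0.0, -1.0]]
wrist_force: [0.4, 0.3, -0.4]
opening: 0.0941
t: 15.18
tcp_pos: [0.4523, 0.1206, 0.3448]
eef_rot: [[0.992, 0.124, 0.005], [0.124, -0.992, 0.001], [0.005, -0.0, -1.0]]
wrist_force: [-0.0, 0.2, 0.1]
opening: 0.0939
[272.43808579 203.19920958]
jar [(0.67, [0.657, 0.15, 0.008])]
jar_mark []
spray_can [(0.39, [0.426, 0.173, 0.003])]
can_mark []
t 15.43 tcp [0.4537 0.1209 0.3425] q [  8.   -5.   75.6   0.  109.3  90.9] yyaw -82.9 op 0.0937 F [ 0.5 -0.4 -1. ]
MOVE [-11.78 -29.6   -5.78] turn -63.4 z [ 0.002  0.    -1.   ]
```

View pics/crop4.png

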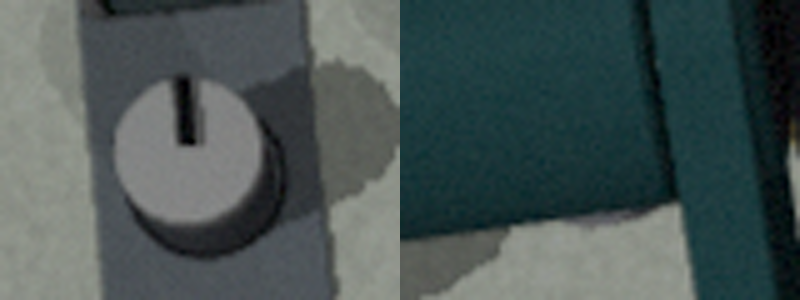

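The jar's lid centre is at (273,205), against (272.4,203.2) for exact centring, so it is about 4 mm off. Its rib is parallel to the plate edges, so the jar is good. Next I swing to azimuth about 75° and find out whether over-reaching tilts the tool.

```bash

python3 -m creep '[[[-1,-4,-0.7,-7],[-2,-8,-1.4,-14],[-4,-12,-2,-21],[-7,-15,-3,-28],[-10,-18,-4,-35],[-12,-21,-5,-42],[-14,-24,-5.8,-49],[-16,-27,-5.8,-56]]]'
python3 -c "
from h import *
go([.112,.487,.4],-19.5)"
```

```text
t: 16.1
tcp_pos: [0.2609, 0.3716, 0.4012]
eef_rot: [[0.447, 0.895, 0.002], [0.895, -0.447, 0.002], [0.003, 0.001, -1.0]]
wrist_force: [1.7, 0.1, 0.1]
opening: 0.0937
t 16.1 tcp [0.2609 0.3716 0.4012] q [ 47.8  -5.5  69.3   0.  116.   74.3] yyaw -26.5 op 0.0937 F [1.7 0.1 0.1]
MOVE [  3.67 -18.48   0.12] turn -7.0 z [ 0.002  0.002 -1.   ]
```

```bash

python3 -m creep '[[[0.7,-3.7,0,-2],[1.4,-7.4,0,-4],[2.2,-11,0,-6],[3,-14.8,0,-7],[3.7,-18.5,0,-7],[3.7,-18.5,0,-7],[3.7,-18.5,0,-7],[3.7,-18.5,0,-7]]]'
python3 -m creep '[[[4,0,0,0],[8,0,0,0],[12,0,0,0],[16,0,0,0],[20,0,0,0],[24,0,0,0],[28,0,0,0],[32,0,0,0]]]'
python3 -c "
from h import *
go([.112,.487,.4],-19.5)"
```

```text
t: 16.77
tcp_pos: [0.1137, 0.4864, 0.3987]
eef_rot: [[0.34, 0.94, -0.0], [0.94, -0.34, -0.002], [-0.002, 0.001, -1.0]]
wrist_force: [0.4, -0.4, -0.2]
opening: 0.0941
t: 17.43
tcp_pos: [0.2105, 0.7376, 0.3624]
eef_rot: [[0.344, 0.939, 0.003], [0.939, -0.344, 0.013], [0.014, -0.002, -1.0]]
wrist_force: [0.6, 0.2, -1.0]
opening: 0.0939
t 17.43 tcp [0.2105 0.7376 0.3624] q [6.980e+01 4.010e+01 1.600e+01 1.000e-01 1.231e+02 9.000e+01] yyaw -20.1 op 0.0939 F [ 0.6  0.2 -1. ]
MOVE [-26.86  -0.64  -4.13] turn -0.6 z [ 0.003  0.013 -1.   ]
```

```bash

python3 -m creep '[[[4,0,0,0],[8,0,0,0],[12,0,0,0],[16,0,0,0],[20,0,0,0],[24,0,0,0],[28,0,0,0],[32,0,0,0]]]'
python3 -c "
from h import *
go([.112,.487,.4],-19.5)"
```

```text
t: 18.1
tcp_pos: [0.2356, 0.7926, 0.295]
eef_rot: [[0.339, 0.94, 0.017], [0.939, -0.34, 0.059], [0.061, -0.004, -0.998]]
wrist_force: [-0.0, 0.7, -0.4]
opening: 0.0937
t 18.1 tcp [0.2356 0.7926 0.295 ] q [ 69.4  45.2  15.7   0.3 115.5  89.4] yyaw -19.9 op 0.0937 F [-0.   0.7 -0.4]
MOVE [-32.24  -1.28 -12.48] turn -0.4 z [ 0.017  0.059 -0.998]
```

```bash

python3 -m creep '[[[6,0,-3,0],[12,0,-6,0],[18,0,-9,0],[24,0,-12,0],[30,0,-15,0],[36,0,-18,0],[42,0,-21,0],[48,0,-24,0]]]'
python3 -c "
from h import *
go([.112,.487,.4],-19.5)"
```

```text
t: 18.77
tcp_pos: [0.2483, 0.7984, 0.2993]
eef_rot: [[0.339, 0.94, 0.027], [0.936, -0.34, 0.091], [0.095, -0.005, -0.995]]
wrist_force: [-0.2, 0.2, 0.1]
opening: 0.0941
t 18.77 tcp [0.2483 0.7984 0.2993] q [ 68.7  45.   15.7   0.5 113.8  88.8] yyaw -19.9 op 0.0941 F [-0.2  0.2  0.1]
MOVE [-32.81  -2.29 -13.24] turn -0.4 z [ 0.027  0.091 -0.995]
```

Over-reaching does tilt the tool, and the tilt builds up from call to call. I repeat it.

```bash

python3 -m creep '[[[30,0,0,0],[60,0,0,0],[60,0,0,0],[60,0,0,0],[60,0,0,0],[60,0,0,0],[60,0,0,0],[60,0,0,0]]]' >/dev/null
python3 -c "
from h import *
go([.112,.487,.4],-19.5)"
python3 -m creep '[[[10,0,-10,0],[20,0,-20,0],[30,0,-30,0],[40,0,-40,0],[50,0,-50,0],[60,0,-60,0],[70,0,-70,0],[80,0,-80,0]]]' >/dev/null
python3 -c "
from h import *
go([.112,.487,.4],-19.5)"
```

```text
t 19.43 tcp [0.2747 0.8481 0.2162] q [ 68.2  50.9  15.7   0.7 106.   88.3] yyaw -19.9 op 0.0938 F [ 0.1 -0.9 -0.2]
MOVE [-36.78  -3.16 -23.32] turn -0.4 z [ 0.038  0.124 -0.992]
t 20.1 tcp [0.2666 0.8034 0.3237] q [ 67.5  43.5  15.7   0.9 111.3  87.8] yyaw -19.9 op 0.0939 F [ 1.  -1.1 -0.2]
MOVE [-33.27  -3.85 -13.3 ] turn -0.4 z [ 0.049  0.158 -0.986]
```

```bash

python3 -m creep '[[[10,0,-4,0],[20,0,-8,0],[30,0,-12,0],[40,0,-16,0],[50,0,-20,0],[60,0,-24,0],[70,0,-28,0],[80,0,-32,0]]]' >/dev/null
python3 -m creep '[[[10,0,-3,0],[20,0,-6,0],[30,0,-9,0],[40,0,-12,0],[50,0,-15,0],[60,0,-18,0],[70,0,-21,0],[80,0,-24,0]]]' >/dev/null
python3 -m creep '[[[10,0,-3,0],[20,0,-6,0],[30,0,-9,0],[40,0,-12,0],[50,0,-15,0],[60,0,-18,0],[70,0,-21,0],[80,0,-24,0]]]' >/dev/null
python3 -m creep '[[[10,0,-2,0],[20,0,-4,0],[30,0,-6,0],[40,0,-8,0],[50,0,-10,0],[60,0,-12,0],[70,0,-14,0],[80,0,-16,0]]]' >/dev/null
python3 -c "
from h import *
go([.112,.487,.4],-19.5)"
```

```text
t 22.77 tcp [0.3011 0.8552 0.3112] q [ 66.4  45.2  15.7   1.7 101.3  86.9] yyaw -19.8 op 0.0938 F [-0.4 -0.6 -0.1]
MOVE [-36.39  -5.39 -20.96] turn -0.3 z [ 0.095  0.291 -0.952]
```

```bash

for i in 1; do
python3 -m creep '[[[10,0,-1,0],[20,0,-2,0],[30,0,-3,0],[40,0,-4,0],[50,0,-5,0],[60,0,-6,0],[70,0,-7,0],[80,0,-8,0]]]' >/dev/null
python3 -m creep '[[[10,0,-1,0],[20,0,-2,0],[30,0,-3,0],[40,0,-4,0],[50,0,-5,0],[60,0,-6,0],[70,0,-7,0],[80,0,-8,0]]]' >/dev/null
python3 -m creep '[[[10,0,0,0],[20,0,0,0],[30,0,0,0],[40,0,0,0],[50,0,0,0],[60,0,0,0],[70,0,0,0],[80,0,0,0]]]' >/dev/null
python3 -m creep '[[[10,0,0,0],[20,0,0,0],[30,0,0,0],[40,0,0,0],[50,0,0,0],[60,0,0,0],[70,0,0,0],[80,0,0,0]]]' >/dev/null
python3 -m creep '[[[10,0,0,0],[20,0,0,0],[30,0,0,0],[40,0,0,0],[50,0,0,0],[60,0,0,0],[70,0,0,0],[80,0,0,0]]]' >/dev/null
done
python3 -c "
from h import *
go([.112,.487,.4],-19.5)"
```

```text
t 26.1 tcp [0.3364 0.9366 0.2785] q [66.2 49.2 15.7  2.5 86.4 86.6] yyaw -19.8 op 0.0938 F [ 0.1 -0.1  0.2]
MOVE [-37.94  -6.   -34.6 ] turn -0.3 z [ 0.154  0.456 -0.877]
```

```bash

python3 -m creep '[[[10,0,0,0],[20,0,0,0],[30,0,0,0],[40,0,0,0],[50,0,0,0],[60,0,0,0],[70,0,0,0],[80,0,0,0]]]' >/dev/null
python3 -m creep '[[[10,0,0,0],[20,0,0,0],[30,0,0,0],[40,0,0,0],[50,0,0,0],[60,0,0,0],[70,0,0,0],[80,0,0,0]]]' >/dev/null
python3 -m creep '[[[10,0,1,0],[20,0,2,0],[30,0,3,0],[40,0,4,0],[50,0,5,0],[60,0,6,0],[70,0,7,0],[80,0,8,0]]]' >/dev/null
python3 -m creep '[[[10,0,1,0],[20,0,2,0],[30,0,3,0],[40,0,4,0],[50,0,5,0],[60,0,6,0],[70,0,7,0],[80,0,8,0]]]' >/dev/null
python3 -m creep '[[[10,0,1,0],[20,0,2,0],[30,0,3,0],[40,0,4,0],[50,0,5,0],[60,0,6,0],[70,0,7,0],[80,0,8,0]]]' >/dev/null
python3 - <<'E'
from h import *
a=vision.camera('top')[:,:,::-1]
c=lambda x,y: cv2.resize(a[y:y+60,x:x+80],None,fx=5,fy=5,interpolation=cv2.INTER_CUBIC)
cv2.imwrite('pics/crop5.png',c(220,290))
for l in ('spray_can','can_mark'):
  for cam in ('top','scene'):
    if cam=='scene' and l=='spray_can': vision.camera(cam)
    print(cam,l,[(round(d['score'],2),w(cam,d['at']).round(3).tolist()) for d in landmark_of(cam,l)])
print(np.array(status.state()["eef_rot"]).round(3))
go([.395,.077,.25],-19.5)
E
```

```text
top spray_can [(0.88, [0.427, 0.173, 0.005]), (0.64, [0.533, 0.232, 0.001])]
scene spray_can [(0.92, [0.536, 0.229, -0.003]), (0.66, [0.425, 0.168, -0.001])]
top can_mark [(0.87, [0.538, 0.201, 0.05]), (0.31, [0.664, -0.011, -0.001])]
scene can_mark [(0.71, [0.437, 0.202, 0.05]), (0.67, [0.53, 0.2, 0.048]), (0.64, [0.66, 0.145, 0.007])]
[[ 0.267  0.941  0.208]
 [ 0.723 -0.339  0.602]
 [ 0.637 -0.011 -0.771]]
t 29.73 tcp [0.3498 0.9669 0.3484] q [65.9 46.8 15.8  3.3 78.  86.4] yyaw -19.8 op 0.0938 F [-0.3  0.2 -0.4]
MOVE [-69.38  34.51 -45.08] turn -0.3 z [ 0.208  0.602 -0.771]
```

View pics/crop5.png

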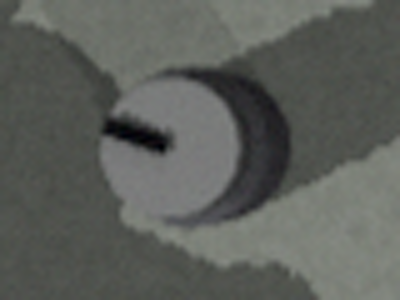

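```bash

python3 -m creep '[[[-3,1.5,-2,0],[-6,3,-4,0],[-9,4.5,-6,0],[-12,6,-8,0],[-15,7.5,-10,0],[-18,9,-12,0],[-21,10.5,-14,0],[-24,12,-16,0]]]' >/dev/null
python3 -m creep '[[[-3,1.5,-2,0],[-6,3,-4,0],[-9,4.5,-6,0],[-12,6,-8,0],[-15,7.5,-10,0],[-18,9,-12,0],[-21,10.5,-14,0],[-24,12,-16,0]]]' >/dev/null
python3 - <<'E'
from h import *
print(ray("top",254.4,319.8,.15))
go([.401,.098,.26],-19.5)
print(np.array(status.state()["eef_rot"]).round(3))
E
```

```text
[0.42469925 0.17056637 0.15      ]
t 31.07 tcp [0.3799 0.3444 0.2869] q [ 15.7 -22.2 104.   32.8  75.5  33.7] yyaw -19.8 op 0.0939 F [ 0.2 -0.4  0.1]
MOVE [-18.96  10.34 -12.35] turn -0.3 z [ 0.209  0.603 -0.77 ]
[[ 0.266  0.941  0.209]
 [ 0.723 -0.338  0.603]
 [ 0.638 -0.009 -0.77 ]]
```

```bash

python3 -m creep '[[[-2.5,1.5,-1.8,0],[-5,3,-3.6,0],[-7.5,4.5,-5.4,0],[-10,6,-7.2,0],[-12.5,7.5,-9,0],[-15,9,-10.8,0],[-17.5,10,-12.4,0],[-19,10.3,-12.4,0]]]' >/dev/null
python3 - <<'E'
from h import *
go([.401,.097,.225],-19.5)
E
```

```text
t 31.73 tcp [0.402  0.0955 0.2608] q [-26.4 -21.5 106.4  39.7  98.2  -1.4] yyaw -20.1 op 0.0941 F [ 0.3 -0.1  0.6]
MOVE [-2.2  -0.12  2.83] turn -0.6 z [ 0.213  0.6   -0.771]
```

```bash

python3 -m creep '[[[-0.7,0,1,0],[-1.5,-0.1,2,0],[-2.2,-0.1,2.8,0],[-2.2,-0.1,2.8,0],[-2.2,-0.1,4,0],[-2.2,-0.1,5.5,0],[-2.2,-0.1,6.8,0],[-2.2,-0.1,6.8,0]]]' >/dev/null
python3 - <<'E'
from h import *
go([.4259,.1697,.132],-19.5)
E
```

```text
t 32.4 tcp [0.4067 0.1268 0.1918] q [-21.3 -19.5 113.   39.6  89.   -3. ] yyaw -19.6 op 0.0939 F [-0.7  0.6  0.1]
MOVE [-0.2   0.45  7.59] turn -0.1 z [ 0.204  0.604 -0.77 ]
```

```bash

python3 -m creep '[[[-0.2,0.4,1.5,0],[-0.2,0.4,3,0],[-0.2,0.4,4.5,0],[-0.2,0.4,6,0],[-0.2,0.4,7,0],[-0.2,0.4,7.5,0],[-0.2,0.4,7.5,0],[-0.2,0.4,7.5,0]]]' >/dev/null
python3 - <<'E'
from h import *
go([.4259,.1697,.132],-19.5)
save('top','top6.png',(190,250,310,340),6)
E
```

```text
t 33.07 tcp [0.4271 0.1672 0.1351] q [-14.  -14.7 116.3  40.5  77.9  -2.7] yyaw -19.7 op 0.0941 F [ 0.1 -1.8 -0.1]
MOVE [-0.05 -0.2   0.37] turn -0.2 z [ 0.208  0.603 -0.77 ]
```

View pics/top6.png

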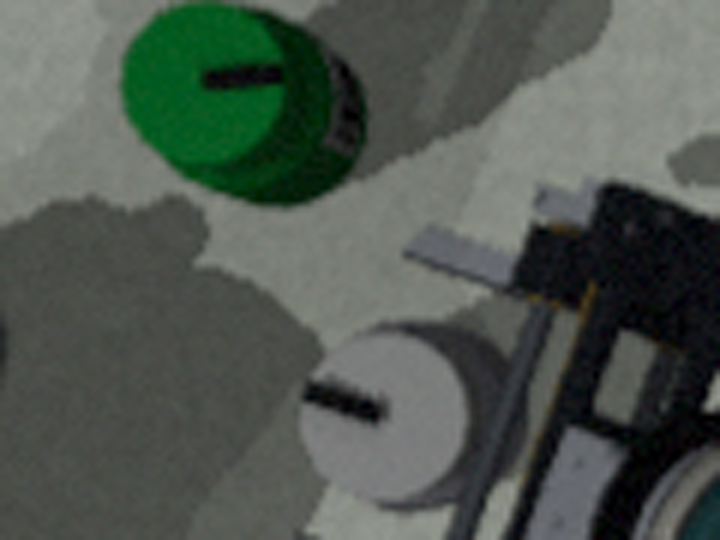

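The fingers straddle the white-capped can (cap at about (254,319) in the full image), and the tips pass its axis by about 12 mm, as planned. The rib still points left. I close on the cap.

```bash

python3 -m creep '[[[0,0,0.1,0],[0,0,0.2,0],[0,0,0.2,0],[0,0,0.2,0],[0,0,0.2,0],[0,0,0.2,0],[0,0,0.2,0],[0,0,0.2,0]]]' 4.5
python3 -m creep '[[[0,0,0,0],[0,0,0,0],[0,0,0,0],[0.2,0,-0.25,0],[0.4,0,-0.5,0],[0.6,0,-0.75,0],[0.6,0,-0.75,0],[0.6,0,-0.75,0]]]' 
python3 - <<'E'
from h import *
go([.4259,.1697,.25],-19.5)
E
```

```text
t: 33.78
tcp_pos: [0.4273, 0.1682, 0.133]
eef_rot: [[0.267, 0.941, 0.208], [0.722, -0.339, 0.603], [0.638, -0.011, -0.77]]
wrist_force: [-0.5, 0.3, 1.2]
opening: 0.0533
t: 34.45
tcp_pos: [0.4276, 0.1677, 0.1425]
eef_rot: [[0.267, 0.941, 0.209], [0.723, -0.339, 0.602], [0.637, -0.01, -0.771]]
wrist_force: [-0.3, -0.4, -3.4]
opening: 0.0536
t 34.45 tcp [0.4276 0.1677 0.1425] q [-13.8 -15.1 115.6  40.3  78.6  -1.8] yyaw -19.8 op 0.0536 F [-0.3 -0.4 -3.4]
MOVE [ 6.94 -0.33 -8.2 ] turn -0.3 z [ 0.209  0.602 -0.771]
```

```bash
python3 - <<'E'
from h import *
go([.4276,.1677,.213],-19.5)
go([.486,-.2575,.213],-19.5)
E
```

```text
t 34.45 tcp [0.4276 0.1677 0.1425] q [-13.8 -15.1 115.6  40.3  78.6  -1.8] yyaw -19.8 op 0.0536 F [-0.3 -0.4 -3.4]
MOVE [ 4.49 -0.07 -5.43] turn -0.3 z [ 0.209  0.602 -0.771]
t 34.45 tcp [0.4276 0.1677 0.1425] q [-13.8 -15.1 115.6  40.3  78.6  -1.8] yyaw -19.8 op 0.0536 F [-0.3 -0.4 -3.4]
MOVE [-24.69  19.83 -29.82] turn -0.3 z [ 0.209  0.602 -0.771]
```

```bash

python3 -m creep '[[[1.5,0,-1.8,0],[3,0,-3.6,0],[4.4,0.5,-5.6,0],[3,2,-7,0],[1,4,-9,0],[-1,6,-11,0],[-3,7.5,-12.5,0],[-5,9,-14,0]]]'
python3 - <<'E'
from h import *
go([.486,-.2575,.213],-19.5)
E
```

```text
t: 35.12
tcp_pos: [0.47, 0.0151, 0.2176]
eef_rot: [[0.267, 0.941, 0.209], [0.723, -0.339, 0.602], [0.637, -0.01, -0.771]]
wrist_force: [-0.6, -0.2, -3.1]
opening: 0.0535
t 35.12 tcp [0.47   0.0151 0.2176] q [-31.9  -7.2 100.3  38.7  95.7 -10.9] yyaw -19.8 op 0.0535 F [-0.6 -0.2 -3.1]
MOVE [-19.57  10.76 -15.73] turn -0.3 z [ 0.209  0.602 -0.771]
```

```bash

python3 -m creep '[[[-2.2,1.2,-1.8,0],[-5,2.7,-4,0],[-7.8,4.2,-6.2,0],[-10.6,5.8,-8.5,0],[-13.4,7.3,-10.8,0],[-16,8.8,-13,0],[-18.5,10.2,-15,0],[-19.6,10.8,-15.7,0]]]'
python3 - <<'E'
from h import *
go([.486,-.2575,.151],-19.5)
go([.663,-.2675,.149],-19.5)
E
```

```text
t: 35.78
tcp_pos: [0.4865, -0.2609, 0.211]
eef_rot: [[0.271, 0.939, 0.211], [0.723, -0.343, 0.6], [0.636, -0.01, -0.772]]
wrist_force: [-0.2, 0.9, -3.4]
opening: 0.0535
t 35.78 tcp [ 0.4865 -0.2609  0.211 ] q [-52.9  15.7  76.6  34.  108.7 -27.5] yyaw -20.1 op 0.0535 F [-0.2  0.9 -3.4]
MOVE [-3.59 -0.1   4.82] turn -0.6 z [ 0.211  0.6   -0.772]
t 35.78 tcp [ 0.4865 -0.2609  0.211 ] q [-52.9  15.7  76.6  34.  108.7 -27.5] yyaw -20.1 op 0.0535 F [-0.2  0.9 -3.4]
MOVE [ 0.36 16.87  8.12] turn -0.6 z [ 0.211  0.6   -0.772]
```

```bash

python3 -m creep '[[[-0.7,0,1,0],[-1.4,0,2,0],[-2.1,0,3,0],[-2.8,-0.1,3.9,0],[-3.5,-0.1,4.7,0],[-3.5,-0.1,4.7,0],[-3.5,-0.1,4.7,0],[-3.5,-0.1,4.7,0]]]'
python3 - <<'E'
from h import *
save('scene','scene7.png',(100,140,340,340),3)
for l in ('spray_can','can_mark'):
  print(l,[(round(d['score'],2),w('scene',d['at']).round(3).tolist()) for d in landmark_of('scene',l)])
go([.663,-.2675,.149],-19.5)
E
```

```text
t: 36.45
tcp_pos: [0.4859, -0.2522, 0.1545]
eef_rot: [[0.266, 0.941, 0.209], [0.723, -0.338, 0.602], [0.637, -0.01, -0.77]]
wrist_force: [0.2, -0.0, -2.3]
opening: 0.0535
spray_can [(0.94, [0.534, 0.231, 0.001]), (0.47, [0.422, -0.356, 0.003])]
can_mark []
t 36.6 tcp [ 0.486  -0.2528  0.1548] q [-52.5  17.1  81.4  33.2 103.4 -31. ] yyaw -19.8 op 0.0536 F [ 0.4 -0.6 -3.3]
MOVE [ 3.28 17.16  3.27] turn -0.3 z [ 0.209  0.601 -0.771]
```

View pics/scene7.png

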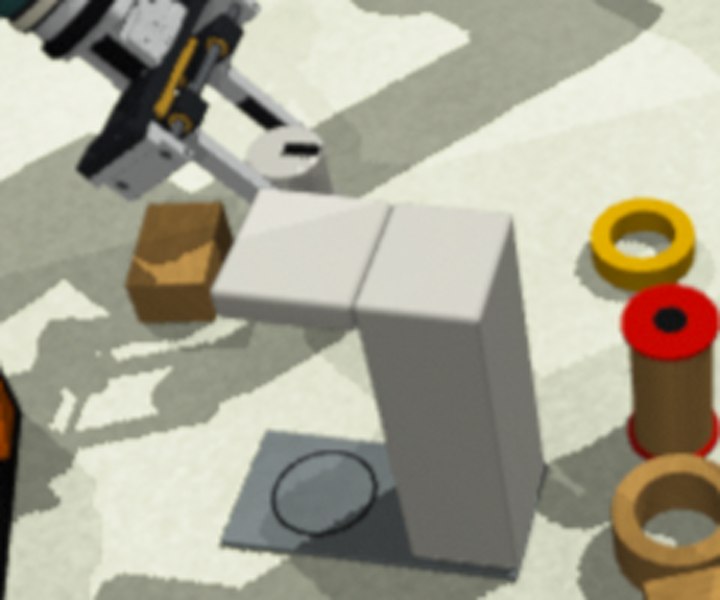

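The scene view shows the can upright in the jaws with its rib towards the block, beside the hood. The hood underside and the ring (crop (325,490)) are clear. I slide in sideways first, keeping short of the hood.

```bash

python3 -m creep '[[[0,2,0,0],[0,4,0,0],[0,6.5,0,0],[0,9,0,0],[0,11.5,0,0],[0,14,0,0],[0,16,0,0],[0,17.1,0,0]]]'
python3 - <<'E'
from h import *
go([.663,-.2675,.149],-19.5)
E
```

```text
t: 37.27
tcp_pos: [0.6484, -0.3109, 0.1519]
eef_rot: [[0.266, 0.941, 0.209], [0.723, -0.338, 0.602], [0.637, -0.009, -0.771]]
wrist_force: [-1.5, 0.6, -3.2]
opening: 0.0538
t 37.27 tcp [ 0.6484 -0.3109  0.1519] q [-45.5  37.1  53.5  36.5 106.  -20.4] yyaw -19.8 op 0.0538 F [-1.5  0.6 -3.2]
MOVE [ 3.34 -0.1   3.14] turn -0.3 z [ 0.209  0.602 -0.771]
```

```bash

python3 -m creep '[[[0.5,0,0.5,0],[1,0,1,0],[1.5,0,1.5,0],[2,0,2,0],[2.5,-0.1,2.6,0],[3,-0.1,3.1,0],[3.2,-0.1,3.3,0],[3.2,-0.1,3.3,0]]]'
python3 - <<'E'
from h import *
save('scene','scene8.png',(140,180,300,340),4)
go([.663,-.2675,.1395],-19.5)
E
```

```text
t: 37.93
tcp_pos: [0.661, -0.2658, 0.1473]
eef_rot: [[0.266, 0.941, 0.208], [0.723, -0.338, 0.603], [0.638, -0.011, -0.77]]
wrist_force: [0.5, 0.1, -3.3]
opening: 0.0534
t 37.98 tcp [ 0.6609 -0.2665  0.1472] q [-42.4  34.7  57.7  36.9 102.8 -18.9] yyaw -19.8 op 0.0532 F [-0.2  0.3 -2.1]
MOVE [-0.51  0.23  0.58] turn -0.3 z [ 0.208  0.603 -0.77 ]
```

View pics/scene8.png

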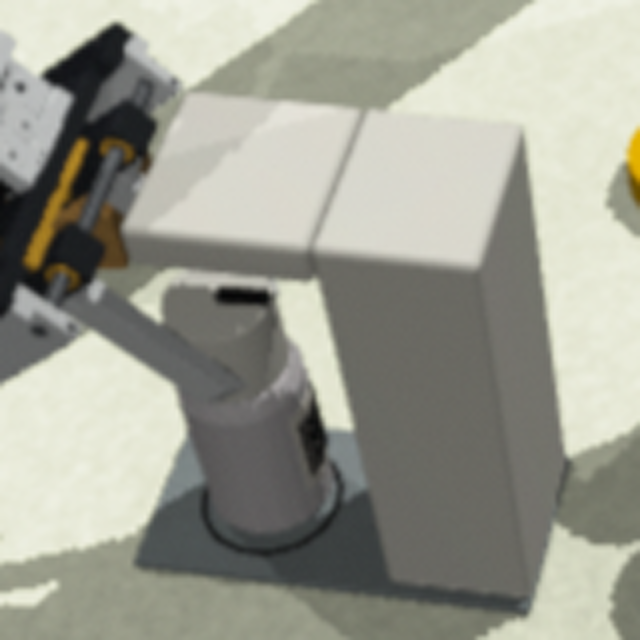

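The can is under the hood, upright, with its barcode towards the window. Its foot spans crop columns 207–335 inside the ring at 200–342. I lower it the last 8 mm.

```bash

python3 -m creep '[[[-0.1,0.1,0.15,0],[-0.2,0.1,0.3,0],[-0.3,0.1,0.4,0],[-0.4,0.1,0.5,0],[-0.5,0.1,0.6,0],[-0.5,0.1,0.6,0],[-0.5,0.1,0.6,0],[-0.5,0.1,0.6,0]]]'
python3 - <<'E'
from h import *
go([.663,-.2675,.139],-19.5)
E
```

```text
t: 38.65
tcp_pos: [0.6618, -0.2676, 0.1392]
eef_rot: [[0.268, 0.941, 0.208], [0.723, -0.339, 0.603], [0.637, -0.011, -0.77]]
wrist_force: [-0.9, 0.1, -2.4]
opening: 0.0537
t 38.65 tcp [ 0.6618 -0.2676  0.1392] q [-42.4  35.1  57.9  36.8 102.2 -19.3] yyaw -19.8 op 0.0537 F [-0.9  0.1 -2.4]
MOVE [0.03 0.11 0.04] turn -0.3 z [ 0.208  0.603 -0.77 ]
```

```bash

python3 -m creep '[[[0,0,0.05,0],[-0.05,0,0.1,0],[-0.1,0,0.12,0],[-0.1,0,0.12,0],[-0.1,0,0.12,0],[-0.1,0,0.12,0],[-0.1,0,0.12,0],[-0.1,0,0.12,0]]]'
```

```text
t: 39.32
tcp_pos: [0.6619, -0.2673, 0.1391]
eef_rot: [[0.266, 0.941, 0.209], [0.723, -0.338, 0.603], [0.638, -0.01, -0.77]]
wrist_force: [-3.9, -1.1, 4.8]
opening: 0.0533
```

```bash

python3 -m creep '[[[0,0,0,0],[0,0,0,0],[0,0,0,0],[0,0,0,0],[0,0,0,0],[0,0,0,0],[0,0,-0.5,0],[0,0,-1.5,0]]]' 9.4
python3 -m creep '[[[0,0,-1,0],[0,0,-2,0],[0,0,-3.5,0],[0,0,-5,0],[0,0,-6.5,0],[0,0,-8,0],[0,0,-9,0],[0,0,-9,0]]]'
python3 -c "
from h import *
go([.663,-.2675,.139],-19.5)"
```

```text
t: 39.98
tcp_pos: [0.6584, -0.2757, 0.1483]
eef_rot: [[0.268, 0.941, 0.206], [0.722, -0.338, 0.604], [0.638, -0.013, -0.77]]
wrist_force: [-0.4, 0.4, 0.2]
opening: 0.0942
t: 40.65
tcp_pos: [0.6398, -0.3332, 0.2217]
eef_rot: [[0.266, 0.94, 0.213], [0.725, -0.341, 0.599], [0.636, -0.006, -0.772]]
wrist_force: [0.4, -0.7, -0.1]
opening: 0.094
t 40.65 tcp [ 0.6398 -0.3332  0.2217] q [-47.1  36.6  46.2  37.7 112.8 -16.9] yyaw -19.9 op 0.094 F [ 0.4 -0.7 -0.1]
MOVE [ 1.300e-01 -1.000e-02  1.081e+01] turn -0.4 z [ 0.213  0.599 -0.772]
```

```bash

python3 -m creep '[[[0,-2,-1,0],[0,-4,-2,0],[0,-7,-3,0],[0,-10,-4,0],[0,-13,-4,0],[0,-16,-4,0],[0,-18,-4,0],[0,-18,-4,0]]]'
python3 - <<'E'
from h import *
for cam in ('scene','top'):
  a=vision.camera(cam)
  if cam=='scene': s=a
  else: t=a
  for l in ('spray_can','can_mark','jar','jar_mark','spool','bottle','tape_roll','carton','wide_roll','scissors'):
    print(cam,l,[(round(d['score'],2),w(cam,d['at']).round(3).tolist()) for d in landmark_of(cam,l)][:3])
f=lambda a:cv2.resize(a[:,:,::-1],(400,400),interpolation=cv2.INTER_CUBIC)
cv2.imwrite('pics/fin.png',np.hstack([f(s[210:340,150:280]),f(t[150:250,420:520])]))
i=np.array([.662,-.264,.0]); print("ring px scene",px('scene',[.662,-.264,.006]))
print("cap top exp scene",px('scene',[.662,-.264,.156]))
go([.5,-.3,.3],-19.5)
E
```

```text
t: 41.32
tcp_pos: [0.4598, -0.2928, 0.2519]
eef_rot: [[0.269, 0.94, 0.208], [0.722, -0.34, 0.603], [0.637, -0.012, -0.77]]
wrist_force: [0.4, -0.8, 1.0]
opening: 0.0942
scene spray_can [(0.98, [0.661, -0.268, 0.006]), (0.66, [0.533, 0.233, -0.0])]
scene can_mark [(0.63, [0.672, -0.234, 0.055]), (0.62, [0.534, 0.199, 0.047])]
scene jar [(0.65, [0.659, 0.144, 0.005]), (0.25, [0.69, -0.196, 0.06])]
scene jar_mark [(0.75, [0.685, 0.149, 0.041]), (0.23, [0.665, -0.265, 0.002])]
scene spool [(0.76, [0.66, -0.012, 0.002])]
scene bottle [(0.84, [0.449, 0.356, -0.002])]
scene tape_roll [(0.97, [0.483, 0.004, 0.001])]
scene carton [(0.87, [0.423, -0.355, 0.001])]
scene wide_roll [(0.92, [0.764, -0.029, -0.003]), (0.27, [0.485, 0.0, -0.0])]
scene scissors [(0.86, [0.65, 0.429, -0.001])]
top spray_can [(0.92, [0.534, 0.231, 0.003]), (0.7, [0.662, -0.261, 0.012]), (0.29, [0.736, 0.16, 0.047])]
top can_mark [(0.92, [0.537, 0.201, 0.046]), (0.75, [0.671, -0.232, 0.053]), (0.24, [0.659, -0.262, -0.001])]
top jar [(0.79, [0.658, 0.152, 0.008])]
top jar_mark [(0.55, [0.483, 0.006, -0.004])]
top spool [(0.57, [0.662, -0.011, 0.0])]
top bottle [(0.57, [0.445, 0.354, 0.002])]
top tape_roll [(0.69, [0.483, 0.002, 0.0]), (0.56, [0.662, -0.264, 0.011])]
top carton [(0.97, [0.422, -0.36, 0.0])]
top wide_roll [(0.69, [0.653, 0.432, 0.004]), (0.64, [0.761, -0.032, -0.002]), (0.19, [0.66, -0.261, 0.009])]
top scissors [(0.95, [0.652, 0.433, 0.004]), (0.63, [0.691, -0.194, 0.054]), (0.54, [0.669, -0.235, 0.055])]
ring px scene [208.12821122 303.44455128]
cap top exp scene [194.38164178 256.87870406]
t 42.42 tcp [ 0.4622 -0.2939  0.2513] q [-56.5  16.   71.6  33.9 114.8 -28.1] yyaw -19.8 op 0.0938 F [-0.6 -0.6 -0.2]
MOVE [ 3.67  3.71 -3.33] turn -0.3 z [ 0.208  0.603 -0.77 ]
```

View pics/fin.png

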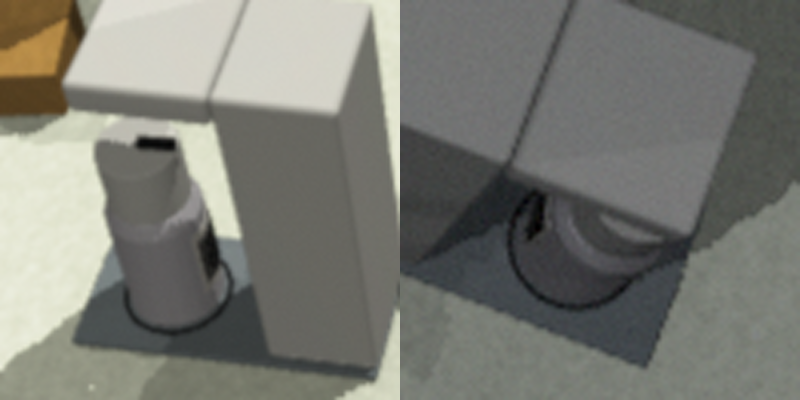

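The can's foot is concentric with its ring in both views. Can and mark estimates give about 3 mm offset and 73° yaw, against about 70.5° for the scanner. The jar is fine and all the bystanders are in place, so I hand in.

```bash
python3 -c "
from h import *
print(order.close_job())"
```

```text
the job is handed in; nothing more can be done
None
```

I handed the job in at about 42 s of the 72 s allowed, with the spray can on the tall scanner's ring and the jar on the low scanner's ring. `close_job()` reports no verdict.

**Jar:** I gripped it with the tool pointing down, turned it about 131° and set it on the low ring. The network places it about 4 mm from the ring's centre. Its rib runs nearly parallel to the plate edges, which face the scanner.

**Can:** I first turned it in place so its barcode faced the right way. Moves cannot tilt the tool directly, so I leaned it about 40° by repeatedly reaching beyond the arm's limit. I then regripped the cap, slid the can in sideways under the hood and set it down. The last two views put it within about 4 mm of the ring's centre, upright, with its barcode at about 73° against about 70.5° for the scanner.

**Last checks:**
- The gripper was open and clear of everything.
- The bystanders were found within a few millimetres of where they started.
- The largest wrist force I read was about 8 N; the scanner contact force itself was not measured.

**What disagreed or failed:**
- The tall scanner's direction came out as about 67° from the network's points and 70–71° from its plate edges.
- The can's own yaw came out as 73–75°.
- The top camera's network did not find the jar's barcode in the last picture and gave a wrong location for it; the scene camera found it in the right place.

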